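Put the loose gear knobs into the dimpled tray

ROBOT

A 7-joint arm with a two-finger parallel gripper is mounted at the origin on the work surface. World frame = base frame: x ahead of the robot, y to its left, z up, the work surface at z = 0. Lengths are in m, angles in rad, forces in N, time in s.
With the tool pointing down it reaches from about 0.4 to 0.85 m from the base axis. Payload 4.5 kg.
Tool frame: the origin (TCP) lies between the finger pads; the fingertips stand 14 mm ahead of it and the grasp point (between the pads) lies 5 mm behind it; z points along the fingers, y is the line along which they close (so a half turn about z gives the same grasp; the last joint's range is limited). The gripper opens to 88 mm and grips with 3 to 60 N. Pads are 18 mm wide; open, the fingers measure 123 mm over their backs; the gripper's body (75 mm by 187 mm) begins 45 mm behind the grasp point.
Start: joints at [0.034, 0.689, -0.195, 1.565, 0.157, 0.902, -0.215], TCP at [0.625, 0, 0.216] pointing down, gripper open.
Joint ranges: [-3.01, 3.01], [-0.46, 2.08], [-1.47, 1.51], [0.13, 2.56], [-1, 4.14], [0.04, 2.09], [-2.66, 2.66]. Speed limits (rad/s): [2.57, 2.57, 3.14, 3.14, 3.14, 3.14, 3.14].

INTERFACE

Orientations are given as a unit quaternion [w, x, y, z].
In Python, from station import manip, read_camera, camera_params, ticket, search_frame gives the robot as it stands.
- The arm moves only by the shell command python3 -m handwheel 'ROWS' [FORCE]. ROWS is JSON, a list of rows, each a list of 3 entries, a list of its own where there are three numbers: the closure, from -1 (fully open) to 1 (shut), then the shift along the world's x, y, z in mm, then the turn, a rotation vector about the world's x, y, z in degrees. A call has 1 to 20 rows; each row shifts and turns the commanded pose from where the row before left it; what a row does not reach is not made up. A row lasts 1/8 s, in which the tool goes at most 62.5 mm and 10.7 degrees, less where a joint would pass 70% of its speed; a pose out of reach is approached as far as the arm can. A call is refused whole if a number of a shift passes 62.5 or a number of a turn 10.7, either way. A call with a gripper value outside its range is refused whole. The fingers move at their own pace and stop on an object; FORCE is the grip in N (left out, the last holds). Time passes only in rows, so rows that do not move let the fingers close. It gives the time, the measured TCP pose, the force, the opening and the grip force at its end, in the units of the state.
- manip.observe(): the state, without advancing time (a new reading comes with each control period).
- read_camera(name): name is "scene" or "side" or "wrist"; returns the picture (400x640x3 uint8, red, green, blue); there is no depth.
- camera_params(name): a dict with "mtx" (3x3 intrinsics, pixels), "cam_to_world" (4x4, takes a point from camera to world coordinates). Camera axes: x right, y up, looking along -z (the intrinsics and any distortion apply to the point x, -y, -z); pixel columns grow to the right and rows downward; lengths in m; the calibration is good to about 2 mm. The wrist camera is an equidistant fisheye: a pixel r from the principal point sees the ray r / f radians off the axis. A picture is of the moment at which its call begins: read the wrist's pose just before it. camera_params takes no time and is no camera call; for the wrist camera it gives the pose at the moment of the call.
- ticket.close_job(): hands the job in; it is judged then, once.
Trained networks look in the newest picture that a camera, given by its name, has taken for a name from the list of things; names that differ only in an ending like _2 or _b are one class to them, and where a whole thing is asked for, a point or a joint stands for the part that bears it (a point fixed in the world has none). Each returns a list of dicts, best first, with "p" (0 to 1); they miss things now and then, are a little off and sometimes report something else, mostly with a low value. They report only what shows in the picture. A call takes as long as a camera call. They do not tell look-alikes from the thing itself.
- search_frame(target, camera): "rect" ([centre column, centre row, width, height] in pixels, round what is visible of it).
The state is a dict: "time_s": time; "q": joint angles; "joint_vel": joint speeds; "tau": joint torques, N m; "ee_pos": TCP position; "tcp_rot": TCP orientation; "contact_force": force on the tool from outside, world axes, zero at the start; "moment": the same for the moment, N m; "finger_gap": finger opening in m; "finger_force": force on a finger pad.
Only numpy, scipy, OpenCV 4.12 (cv2) and the standard library are available. Lean on these libraries where they do the work, as an engineer would, in place of code of your own. Each camera call takes 0.05 s, during which the arm holds its last target. There are 200 camera calls.

TASK

Two large ball-shaped gear-lever knobs lie loose on the stockroom bench, beside a small one that is not part of the job. Set them into the two empty dimples of the plywood tray, one in each, so that they stay put. Leave the knob that already sits in the tray where it is.

Things in the scene. Friction and masses are not known exactly. Their poses are not given: they have to be found in the camera images.
- tray: Plywood tray fixed to the bench at any yaw, 270 (x) x 90 (y) x 18 mm. Three equal dimples in a row at x = -85, 0, +85 mm, y = 0: 31 mm across, 11 mm deep; a large knob rests on the rim, sunk 5 mm, its centre 39 mm above the bench. The dimple at x = -85 holds a knob; those at 0 and +85 are empty. Origin: centre of the underside, on the bench; z up.
- knob_a: Loose black ball-shaped gear-lever knob, a sphere of 52 mm diameter, 60 to 130 g, with a small flush brass thread insert; it lies free on the bench and rolls if pushed. Origin: the centre of the sphere (26 mm above the bench while it lies there); axes have no meaning.
- knob_b: The second loose knob, just like knob_a. Loose black ball-shaped gear-lever knob, a sphere of 52 mm diameter, 60 to 130 g, with a small flush brass thread insert; it lies free on the bench and rolls if pushed. Origin: the centre of the sphere (26 mm above the bench while it lies there); axes have no meaning.
- knob_seated: The same kind of knob, 52 mm diameter, already sitting in the tray's dimple at x = -85 mm. Origin: the centre of the sphere.
Things that resemble listed ones, but are neither listed nor needed, are in the scene too. Leave any turquoise look-alike of the knob_a alone. Leave any red look-alike of the knob_b alone.

How it is judged:
At the end, for the whole second after the job is handed in: Each of the two loose knobs sits at rest in its own one of the two dimples that were empty (centre within 10 mm of the dimple's middle along both tray axes and sunk in: centre no more than 41.5 mm above the bench), and the third knob is at rest in its own dimple as before ((((x of knob_a in the frame of tray between -0.01 and 0.01 m and y of knob_a in the frame of tray between -0.01 and 0.01 m and z of knob_a in the frame of tray between 0.034 and 0.0415 m) and (x of knob_b in the frame of tray between 0.075 and 0.095 m and y of knob_b in the frame of tray between -0.01 and 0.01 m and z of knob_b in the frame of tray between 0.034 and 0.0415 m)) or ((x of knob_b in the frame of tray between -0.01 and 0.01 m and y of knob_b in the frame of tray between -0.01 and 0.01 m and z of knob_b in the frame of tray between 0.034 and 0.0415 m) and (x of knob_a in the frame of tray between 0.075 and 0.095 m and y of knob_a in the frame of tray between -0.01 and 0.01 m and z of knob_a in the frame of tray between 0.034 and 0.0415 m))) and x of knob_seated in the frame of tray between -0.095 and -0.075 m and y of knob_seated in the frame of tray between -0.01 and 0.01 m and z of knob_seated in the frame of tray between 0.034 and 0.0415 m and linear speed of each of knob_a, knob_b, knob_seated below 0.02 m/s); the robot touches nothing.
It fails at once if the knob already in the tray is lifted or knocked out of its dimple (z of knob_seated in the frame of tray above 0.05 m or distance of knob_seated from where it was at the start of the episode above 0.02 m).
It also fails if it takes over 53 s, if anything falls off the work surface, if the arm or the gripper's body presses on something with over 40 N, if the wrist force passes 120 N, or if a joint passes its speed limit or range.

## Working session

There is one attempt and no reset: what is moved stays moved. The work goes in short steps, Python scripts to look and compute and a shell command to move; the robot and the scene stay as the last step left them, time stands still between calls to the robot, and variables do not carry over. Pictures are saved under pics/ and viewed, at most 10 in all, crops included, and the job is handed in when it is done.

```bash
mkdir -p pics
cat > h.py <<'E'
import numpy as np, cv2
from station import *
def ray(cam,u,v,P=None):
    P=P or camera_params(cam); K=np.array(P["mtx"]); T=np.array(P["cam_to_world"])
    x=(u-K[0,2])/K[0,0]; y=(v-K[1,2])/K[1,1]
    if cam=="wrist":
        r=np.hypot(x,y); s=np.sin(r)/r if r>1e-9 else 1; d=np.array([x*s,-y*s,-np.cos(r)])
    else: d=np.array([x,-y,-1.])
    d=T[:3,:3]@d; return T[:3,3],d/np.linalg.norm(d)
def atz(cam,u,v,z,P=None):
    o,d=ray(cam,u,v,P); return o+d*(z-o[2])/d[2]
def tri(rs):
    A=sum(np.eye(3)-np.outer(d,d) for o,d in rs); b=sum((np.eye(3)-np.outer(d,d))@o for o,d in rs)
    return np.linalg.solve(A,b)
def save(cam,n):
    im=read_camera(cam); cv2.imwrite(f"pics/{n}.png",im[:,:,::-1]); return im
E
python3 - <<'E'
from h import *
a=save("scene","a");b=save("side","b")
w=save("wrist","w")
cv2.imwrite("pics/ab.png",np.vstack([cv2.resize(x,(480,300)) for x in (a,b)])[:,:,::-1])
for c in("scene","side","wrist"):
  for t in("knob_a","tray"):
    for d in search_frame(t,c): print(c,t,np.round(d["rect"],1),round(d["p"],2))
print(manip.observe()["time_s"])
E
```

```text
scene knob_a [369.7 184.2  20.6  22.5] 0.95
scene knob_a [221.2 132.6  20.8  20.8] 0.81
scene knob_a [229.  166.1  18.6  25.8] 0.79
scene knob_a [336.1 148.6  13.9  22.7] 0.57
scene tray [453.7 257.7  97.2 118.8] 0.87
side knob_a [257.9 221.5  24.4  22.8] 0.96
side knob_a [285.6 193.6  20.8  20.8] 0.71
side knob_a [341.5 277.5  28.7  24.2] 0.7
side knob_a [306.4 313.9  28.9  29.3] 0.64
side knob_a [299.4 222.1  24.9  28.9] 0.59
side tray [304.1 151.1  94.4  21.6] 0.78
side tray [341.2 276.7  27.5  26. ] 0.18
wrist knob_a [181.2 170.2  42.6  41.5] 0.97
wrist knob_a [266.  360.4  32.4  26.9] 0.56
wrist knob_a [148.5 244.4  34.2  42.6] 0.55
wrist tray [249.5  13.  209.   24.4] 0.62
0.45
```

View pics/a.png

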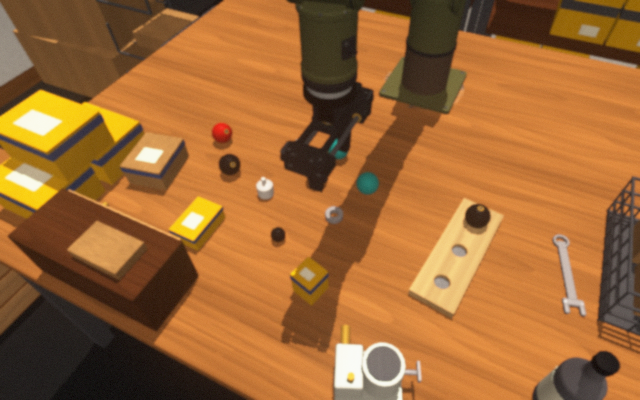

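View pics/b.png

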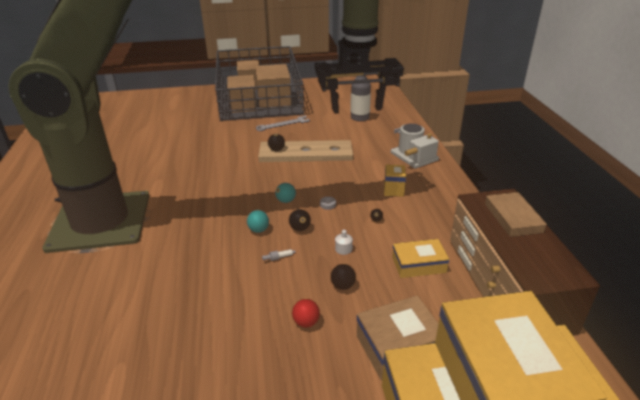

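View pics/w.png

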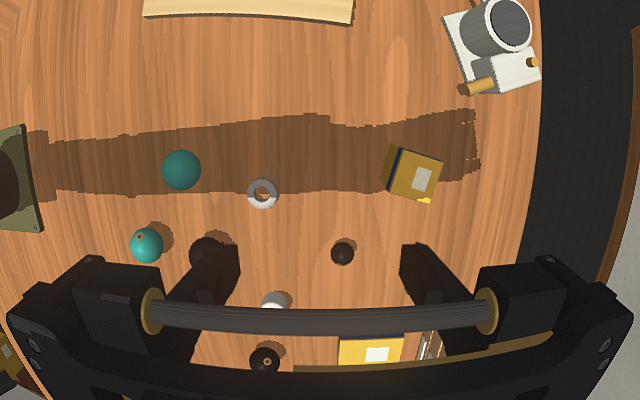

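The large black candidates are side (343,277) = scene (230,165) = wrist (265,361), and side (300,220) = wrist (207,252), which the gripper hides in the scene view. I exclude these:
- Small black: side (376,215), scene (278,235), wrist (342,253).
- Turquoise: side (258,222) and (286,193).
- Red: side (306,313).
- Already in the tray: side (276,142), scene (477,216).

The empty dimples are at scene (459,250) and (442,282).

Run:
```python
from h import *
R=lambda l:(lambda rs:(np.round(tri(rs)*1000),[round(1000*np.linalg.norm(np.cross(tri(rs)-o,d)),1) for o,d in rs]))([ray(*x) for x in l])
print("k1",R([("scene",229.5,165),("side",343.3,277),("wrist",265,360.5)]))
print("k2",R([("side",299.7,220),("wrist",207,254)]), atz("side",299.7,220,.026))
print("small",R([("side",376.5,215),("scene",278,235),("wrist",342,253)]))
print("seated",R([("side",276.5,142.5),("scene",477,216)]))
print("d0",R([("side",306,148.5),("scene",459,250.5)]),atz("scene",459,250.5,.018))
print("d1",R([("side",335,148.3),("scene",442,282.5)]),atz("scene",442,282.5,.018))
im=cv2.imread("pics/b.png")[185:305,235:395]; im2=cv2.imread("pics/w.png")[200:400,130:380]
cv2.imwrite("pics/c.png",np.vstack([cv2.resize(im,(400,300)),cv2.resize(im2,(400,300))]))
T=np.array(camera_params("wrist")["cam_to_world"]);print(T.round(3)); s=manip.observe(); print(s["ee_pos"],s["tcp_rot"],s["finger_gap"])
```

```text
k1 (array([ 534., -314.,   23.]), [np.float64(0.5), np.float64(0.0), np.float64(0.5)])
k2 (array([ 471., -111.,   23.]), [np.float64(0.7), np.float64(0.7)]) [ 0.47100989 -0.11553726  0.026     ]
small (array([ 656., -111.,   13.]), [np.float64(0.3), np.float64(0.7), np.float64(0.6)])
seated (array([449., 254.,  36.]), [np.float64(0.0), np.float64(0.0)])
d0 (array([534., 242.,  15.]), [np.float64(0.1), np.float64(0.1)]) [0.5360157  0.24229664 0.018     ]
d1 (array([618., 232.,  13.]), [np.float64(0.3), np.float64(0.3)]) [0.62087369 0.23161151 0.018     ]
[[ 1.    -0.     0.     0.625]
 [-0.     0.951  0.308  0.081]
 [-0.    -0.308  0.951  0.385]
 [ 0.     0.     0.     1.   ]]
[6.24959846e-01 3.56200777e-05 2.16262871e-01] [-4.38626107e-05  7.07103607e-01  7.07109953e-01 -3.31135528e-05] 0.08806196246359077
```

View pics/c.png

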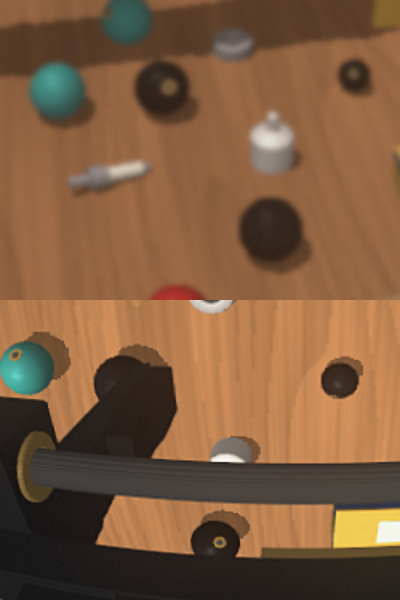

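Both choices are confirmed: large black knobs with brass inserts, against a clearly smaller black one. Next I work out the clearances around them.

Run:
```python
from h import *
R=lambda n,l:print(n,np.round(tri([ray(*x) for x in l])*1000))
R("turqL",[("side",258,222),("wrist",147,245)])
R("turq2",[("side",285.6,193.6),("scene",368.5,184),("wrist",181,170)])
R("red",[("side",306.4,313.5),("scene",221.5,132.7)])
R("white",[("side",344,243),("scene",265,189)])
p=lambda n,c,u,v,z:print(n,np.round(1000*atz(c,u,v,z)[:2]))
p("boxcorner near","side",358,335,.05);p("boxcorner far","side",413,302,.05);p("yellow","side",393,245,.04);p("yellow2","side",398,270,.03)
p("pen1","side",265,259,.01);p("pen2","side",293,252,.01)
p("tray FL","side",260,152,.018);p("tray FR","side",352,151,.018)
p("box scene","scene",188,145,.05);p("box scene","scene",165,185,.05)
```

```text
turqL [ 375. -102.   23.]
turq2 [449.   8.  21.]
red [ 448. -398.   24.]
white [ 558. -201.   15.]
boxcorner near [ 525. -484.]
boxcorner far [ 640. -428.]
yellow [ 653. -255.]
yellow2 [ 645. -321.]
pen1 [ 383. -219.]
pen2 [ 444. -207.]
tray FL [399. 239.]
tray FR [662. 198.]
box scene [ 541. -424.]
box scene [ 667. -390.]
```

```bash
python3 -m handwheel '[[-1,[-38,-28,-26],[0,0,0]],[-0.6,[-38,-28,-26],[0,0,0]],[-0.6,[-39,-28,-27],[0,0,0]],[-0.6,[-39,-29,-27],[0,0,0]],[-0.6,[0,0,0],[0,0,0]],[-0.6,[0,0,0],[0,0,0]]]' 15
python3 - <<'E'
from h import *
P=camera_params("wrist"); save("wrist","k2")
for d in search_frame("knob_a","wrist"):
  r=d["rect"]; print(np.round(r,1),round(d["p"],2),np.round(1000*atz("wrist",r[0],r[1],.026,P)))
s=manip.observe(); print(s["ee_pos"],s["tcp_rot"],s["finger_gap"],s["time_s"])
E
```

```text
time_s: 1.2
ee_pos: [0.4724, -0.1126, 0.1107]
tcp_rot: [0.001, 0.707, 0.707, 0.001]
contact_force: [0.8, 0.4, 0.8]
finger_gap: 0.0703
finger_force: 0.0
[317.1 201.2  60.9  63.3] 0.77 [ 470. -113.   26.]
[289.3  57.9  64.4  60.7] 0.72 [448.   8.  26.]
[210.3 188.9  60.3  62.9] 0.71 [ 376. -101.   26.]
[371.6 353.1  40.2  24.4] 0.64 [ 532. -295.   26.]
[ 0.4731878  -0.11203821  0.11095105] [0.00100046 0.70655074 0.70766043 0.00132664] 0.07042868107787699 1.3
```

View pics/k2.png

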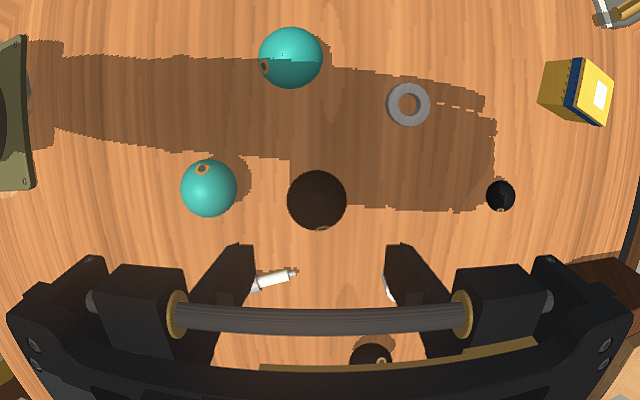

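The target knob is at wrist (317,201), centred between the fingers. The left turquoise knob at (209,188) stays clear of them. Now I go down and grip.

```bash
python3 -m handwheel '[[-0.6,[-1,0,-30],[0,0,0]],[-0.6,[0,0,-30],[0,0,0]],[-0.6,[0,0,-25],[0,0,0]],[-0.6,[0,0,0],[0,0,0]],[-0.6,[0,0,0],[0,0,0]],[1,[0,0,0],[0,0,0]],[1,[0,0,0],[0,0,0]],[1,[0,0,0],[0,0,0]],[1,[0,0,0],[0,0,0]],[1,[0,0,0],[0,0,0]]]' 15
```

```text
time_s: 2.55
ee_pos: [0.4702, -0.1131, 0.0256]
tcp_rot: [0.0, 0.707, 0.707, 0.0]
contact_force: [-0.2, 0.2, 12.0]
finger_gap: 0.0236
finger_force: 12.1
```

The opening is only 24 mm, where 52 mm was expected, so I look before doing anything else.

Run:
```python
from h import *
w=save("wrist","k2b"); b=save("side","k2s")
cv2.imwrite("pics/k2c.png",np.vstack([w[:,:,::-1][100:400,60:580], cv2.resize(b[160:280,200:408],(520,300))[:,:,::-1]]))
s=manip.observe(); print(s["contact_force"],s["finger_gap"],s["finger_force"],s["time_s"])
```

```text
[-0.64432492  1.07425482 11.49773969] 0.021732919580163768 12.121276259422302 2.65
```

View pics/k2c.png

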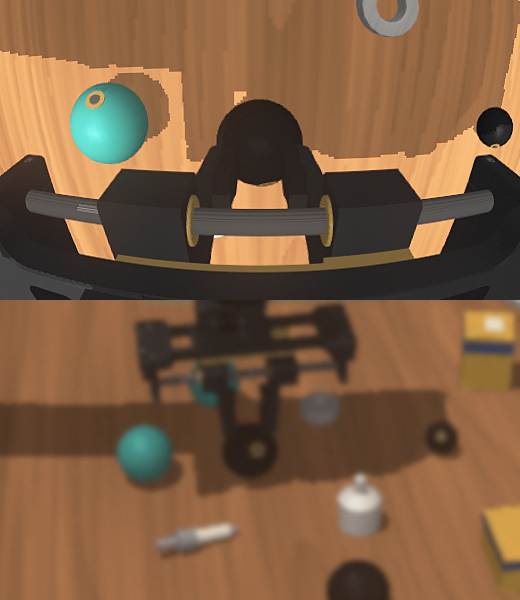

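Run:
```python
from h import *
def proj(p):
    P=camera_params("wrist");K=np.array(P["mtx"]);T=np.array(P["cam_to_world"])
    c=T[:3,:3].T@(np.array(p)-T[:3,3]); x,y,z=c[0],-c[1],-c[2]; h=np.hypot(x,y); th=np.arctan2(h,z)
    return np.round([K[0,2]+K[0,0]*th*x/h,K[1,2]+K[1,1]*th*y/h])
s=manip.observe(); e=s["ee_pos"]; print(e, s["finger_gap"])
print("cam",np.array(camera_params("wrist")["cam_to_world"])[:3].round(3))
for dz in(-14,0,20,40): print(dz,[proj(e+np.array([dx,0,dz/1000])) for dx in(-.026,-.011,.011,.026)])
for t in search_frame("knob_a","wrist")[:2]:
    r=t["rect"];print("w",np.round(r,1),np.round(1000*atz("wrist",r[0],r[1],.026)))
    w=r
for t in search_frame("knob_a","side"):
    r=t["rect"];print("s",np.round(r,1),np.round(1000*atz("side",r[0],r[1],.026)))
# earlier ray vs now
print("tri", tri([ray("wrist",320,242),ray("side",299.5,220)])*1000)
```

```text
[ 0.47076425 -0.11315609  0.02609171] 0.021732919580163768
cam [[ 1.     0.001 -0.002  0.47 ]
 [-0.     0.951  0.309 -0.032]
 [ 0.002 -0.309  0.951  0.195]]
-14 [array([280., 234.]), array([303., 234.]), array([337., 234.]), array([360., 234.])]
0 [array([277., 243.]), array([302., 244.]), array([338., 244.]), array([363., 243.])]
20 [array([272., 259.]), array([300., 260.]), array([340., 259.]), array([367., 259.])]
40 [array([267., 278.]), array([297., 279.]), array([343., 279.]), array([373., 278.])]
w [170.3 223.6  77.8  86.6] [ 376. -101.   26.]
w [318.2 243.   88.   90.3] [ 470. -113.   26.]
s [306.  313.8  26.   30. ] [ 447. -401.   26.]
s [299.1 221.7  22.6  27.5] [ 469. -122.   26.]
s [258.4 221.8  24.1  24.7] [ 376. -106.   26.]
s [279.8 193.9  12.3  15.7] [435.   0.  26.]
s [341.7 276.6  29.4  26.9] [ 531. -316.   26.]
tri [ 470.9655959  -113.06459465   24.18751562]
```

Run:
```python
import cv2,numpy as np
w=cv2.imread("pics/k2b.png")[180:340,220:420]; b=cv2.imread("pics/k2s.png")[175:240,260:341]
f=lambda i:np.uint8(255*(i/255.)**.45)
cv2.imwrite("pics/z.png",np.hstack([f(cv2.resize(w,(480,384),interpolation=2)),f(cv2.resize(b,(320,384*1)[:2],interpolation=2))]))
```

```text
(no output)
```

View pics/z.png

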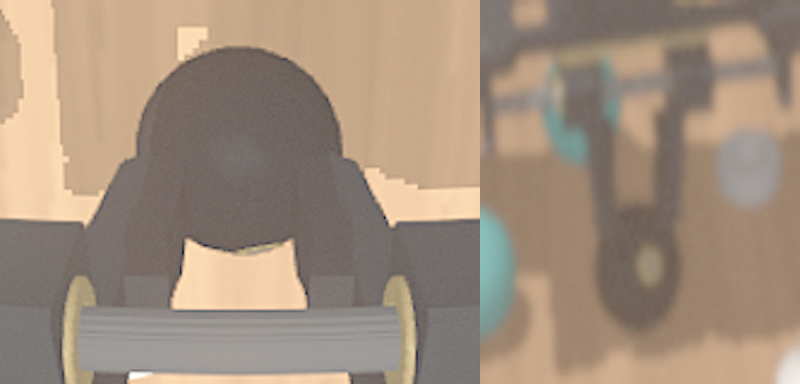

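The zoom shows the fingertips resting on the top of the ball. The 22 mm opening puts them at z of about 48, and the projected tips agree, so they stand about 22 mm behind the reported TCP instead of 14 mm ahead. The knob hasn't moved from (471,-113). I'll reopen, go lower in stages while watching the force, and grip again.

```bash
python3 -m handwheel '[[-0.6,[0,0,0],[0,0,0]],[-0.6,[0,0,0],[0,0,0]],[-0.6,[0,0,0],[0,0,0]],[-0.6,[0,0,0],[0,0,0]],[-0.6,[0,0,-8],[0,0,0]],[-0.6,[0,0,-8],[0,0,0]],[-0.6,[0,0,-8],[0,0,0]],[-0.6,[0,0,0],[0,0,0]],[-0.6,[0,0,0],[0,0,0]]]' 15
python3 - <<'E'
from h import *
save("wrist","k3")
for t in search_frame("knob_a","wrist")[:3]:
    r=t["rect"];print("w",np.round(r,1),np.round(1000*atz("wrist",r[0],r[1],.026)))
s=manip.observe();print(s["ee_pos"],s["contact_force"],s["finger_gap"])
E
```

```text
time_s: 3.88
ee_pos: [0.47, -0.113, 0.0013]
tcp_rot: [-0.0, 0.707, 0.707, -0.0]
contact_force: [0.7, 0.3, 0.3]
finger_gap: 0.0706
finger_force: 0.0
w [310.8 261.9  95.9  98.9] [ 465. -112.   26.]
w [275.8  39.  118.4  75. ] [450.  -0.  26.]
[ 0.47015755 -0.11298816  0.00152048] [ 0.44560595  0.86941208 -0.43248484] 0.07049274855555035
```

There is no contact at a reported z of 1 mm, where the tips would nominally be inside the bench, so the tool offset is confirmed.

```bash
python3 -m handwheel '[[-0.6,[0,0,-6],[0,0,0]],[-0.6,[0,0,-2],[0,0,0]],[-0.6,[0,0,0],[0,0,0]],[1,[0,0,0],[0,0,0]],[1,[0,0,0],[0,0,0]],[1,[0,0,0],[0,0,0]],[1,[0,0,0],[0,0,0]]]' 15
```

```text
time_s: 4.85
ee_pos: [0.47, -0.113, -0.0066]
tcp_rot: [0.0, 0.707, 0.707, 0.0]
contact_force: [-0.1, 0.5, 1.3]
finger_gap: 0.0511
finger_force: 15.0
```

```bash
python3 -m handwheel '[[1,[0,0,15],[0,0,0]],[1,[0,0,35],[0,0,0]],[1,[0,0,40],[0,0,0]],[1,[10,40,0],[0,0,0]],[1,[13,50,0],[0,0,0]],[1,[13,50,0],[0,0,0]],[1,[13,50,0],[0,0,0]],[1,[10,43,0],[0,0,0]],[1,[5,30,0],[0,0,0]],[1,[0,0,0],[0,0,0]],[1,[0,0,0],[0,0,0]],[1,[0,0,0],[0,0,0]]]'
python3 - <<'E'
from h import *
P=camera_params("wrist"); w=save("wrist","t1")
for t in search_frame("knob_a","wrist"):
    r=t["rect"];print("w",np.round(r,1),np.round(1000*atz("wrist",r[0],r[1],.039,P)))
for t in search_frame("tray","wrist"): print(t["rect"],t["p"])
import json; json.dump({k:np.array(P[k]).tolist() for k in("mtx","cam_to_world")},open("t1.json","w"))
s=manip.observe();print(s["ee_pos"],s["finger_gap"],s["finger_force"],s["time_s"])
E
```

```text
time_s: 6.35
ee_pos: [0.5338, 0.1479, 0.0836]
tcp_rot: [0.0, 0.708, 0.706, -0.001]
contact_force: [-0.1, 0.1, 0.4]
finger_gap: 0.0508
finger_force: 15.0
w [320.1 264.1 100.3  94.9] [534. 109.  39.]
w [249.4 348.2  26.5  28.9] [466.  12.  39.]
[321.1, 94.2, 337.5, 149.4] 0.66
[0.5339917  0.14881738 0.08341631] 0.051105039857209746 14.999924451112747 6.5
```

View pics/t1.png

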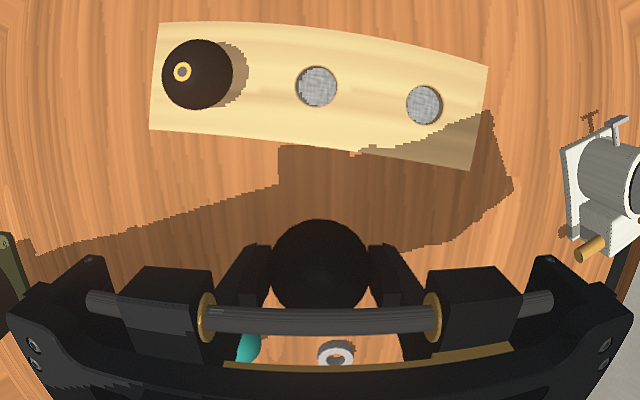

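The held knob is at (320,264), the seated knob at (197,75), and the empty dimples at (317,86) and (424,105).

Run:
```python
from h import *
import json; P=json.load(open("t1.json"))
f=lambda *a:np.round(1000*atz("wrist",*a,P))
print(f(197,75,.039),f(317,86.5,.018),f(424,105.5,.018),"held",f(320,264,.116),f(320,264,.11))
for n,w,s,c in(("d0",(317,86.5),(306,148.5),(459,250.5)),("d1",(424,105.5),(335,148.3),(442,282.5)),("seat",(197,75),(276.5,142.5),(477,216))): print(n,np.round(1000*tri([ray("wrist",*w,P),ray("side",*s),ray("scene",*c)])))
```

```text
[447. 255.  39.] [532. 243.  18.] [615. 231.  18.] held [534. 152. 116.] [534. 149. 110.]
d0 [533. 243.  14.]
d1 [617. 231.  13.]
seat [448. 254.  36.]
```

```bash
python3 -m handwheel '[[1,[0,40,0],[0,0,0]],[1,[-1,40,0],[0,0,0]],[1,[0,13,-10],[0,0,0]],[1,[0,0,-30],[0,0,0]],[1,[0,0,-20],[0,0,0]],[1,[0,0,-8],[0,0,0]],[1,[0,0,-5],[0,0,0]],[1,[0,0,0],[0,0,0]],[1,[0,0,0],[0,0,0]]]'
```

```text
time_s: 7.62
ee_pos: [0.5335, 0.2432, 0.011]
tcp_rot: [0.0, 0.707, 0.707, 0.001]
contact_force: [0.5, 0.8, -1.6]
finger_gap: 0.0512
finger_force: 15.0
```

```bash
python3 -m handwheel '[[1,[0,0,-2],[0,0,0]],[1,[0,0,-2],[0,0,0]],[1,[0,0,0],[0,0,0]],[1,[0,0,0],[0,0,0]]]'
```

```text
time_s: 8.12
ee_pos: [0.5334, 0.243, 0.0068]
tcp_rot: [0.0, 0.707, 0.707, 0.0]
contact_force: [-0.4, -0.4, 5.1]
finger_gap: 0.0509
finger_force: 15.0
```

It has seated, with 5 N of upward force. I release a little, rise, back off and check.

```bash
python3 -m handwheel '[[-0.4,[0,0,0],[0,0,0]],[-0.4,[0,0,0],[0,0,0]],[-0.4,[0,0,0],[0,0,0]],[-0.4,[0,0,15],[0,0,0]],[-0.4,[0,0,35],[0,0,0]],[-0.4,[0,0,40],[0,0,0]],[-0.6,[0,-45,0],[0,0,0]],[-0.6,[0,-50,0],[0,0,0]],[-0.6,[0,0,0],[0,0,0]],[-0.6,[0,0,0],[0,0,0]]]'
python3 - <<'E'
from h import *
P=camera_params("wrist"); w=save("wrist","t2")
for t in search_frame("knob_a","wrist"):
    r=t["rect"];print("w",np.round(r,1),np.round(1000*atz("wrist",r[0],r[1],.039,P)))
for t in search_frame("knob_a","scene"): r=t["rect"];print("s",np.round(r,1),np.round(1000*atz("scene",r[0],r[1],.026)))
E
```

```text
time_s: 9.38
ee_pos: [0.5334, 0.1489, 0.0971]
tcp_rot: [-0.0, 0.707, 0.707, 0.001]
contact_force: [0.1, -0.4, -0.6]
finger_gap: 0.0708
finger_force: 0.0
w [242.1 347.5  47.2  26. ] [454.   0.  39.]
w [317.   86.9  71.7  72.6] [532. 243.  39.]
s [369.7 184.2  20.6  22.5] [453.  14.  26.]
s [221.2 132.6  20.8  20.8] [ 449. -397.   26.]
s [229.  166.1  18.6  25.8] [ 540. -311.   26.]
s [336.1 148.6  13.9  22.7] [ 379. -105.   26.]
```

Knob placed, centre at (532,243). Now the second one.

```bash
python3 -m handwheel '[[-0.6,[0,-42,0],[0,0,0]],[-0.6,[0,-52,0],[0,0,0]],[-0.6,[0,-52,0],[0,0,0]],[-0.6,[0,-52,0],[0,0,0]],[-0.6,[0,-52,0],[0,0,0]],[-0.6,[0,-52,0],[0,0,0]],[-0.6,[0,-52,0],[0,0,0]],[-0.6,[0,-52,0],[0,0,0]],[-0.6,[0,-40,0],[0,0,0]],[-0.6,[0,-17,0],[0,0,0]],[-0.6,[0,0,0],[0,0,0]],[-0.6,[0,0,0],[0,0,0]],[-0.6,[0,0,0],[0,0,0]]]'
python3 - <<'E'
from h import *
P=camera_params("wrist"); w=save("wrist","k4")
for t in search_frame("knob_a","wrist"):
    r=t["rect"];print("w",np.round(r,1),np.round(1000*atz("wrist",r[0],r[1],.026,P)), w[int(r[1]),int(r[0])])
print(manip.observe()["ee_pos"])
E
```

```text
time_s: 11.15
ee_pos: [0.5337, -0.3125, 0.0964]
tcp_rot: [-0.0, 0.706, 0.708, 0.0]
contact_force: [-0.6, -0.1, 0.4]
finger_gap: 0.0705
finger_force: 0.0
w [321.1 209.2  63.1  66.5] [ 535. -315.   26.] [42 30 25]
w [248.4 295.8  14.5  22.6] [ 466. -403.   26.] [130  40  32]
w [135.9   2.3  22.9   4.6] [ 374. -128.   26.] [58 71 57]
[ 0.53343539 -0.31349354  0.09644521]
```

```bash
python3 -m handwheel '[[-0.6,[1,-1,-30],[0,0,0]],[-0.6,[0,0,-35],[0,0,0]],[-0.6,[0,0,-25],[0,0,0]],[-0.6,[0,0,-10],[0,0,0]],[-0.6,[0,0,-4],[0,0,0]],[-0.6,[0,0,0],[0,0,0]],[1,[0,0,0],[0,0,0]],[1,[0,0,0],[0,0,0]],[1,[0,0,0],[0,0,0]],[1,[0,0,0],[0,0,0]]]' 15
```

```text
time_s: 12.5
ee_pos: [0.5341, -0.3162, -0.0072]
tcp_rot: [0.0, 0.707, 0.707, 0.0]
contact_force: [-0.8, 0.4, 4.0]
finger_gap: 0.0511
finger_force: 15.0
```

```bash
python3 -m handwheel '[[1,[0,0,20],[0,0,0]],[1,[0,0,40],[0,0,0]],[1,[0,0,40],[0,0,0]],[1,[8,35,0],[0,0,0]],[1,[10,55,0],[0,0,0]],[1,[10,55,0],[0,0,0]],[1,[10,55,0],[0,0,0]],[1,[10,55,0],[0,0,0]],[1,[10,55,0],[0,0,0]],[1,[10,55,0],[0,0,0]],[1,[8,50,0],[0,0,0]],[1,[6,40,0],[0,0,0]],[1,[0,0,0],[0,0,0]],[1,[0,0,0],[0,0,0]],[1,[0,0,0],[0,0,0]]]'
python3 - <<'E'
from h import *
P=camera_params("wrist"); w=save("wrist","t3")
for t in search_frame("knob_a","wrist"):
    r=t["rect"];print("w",np.round(r,1),np.round(1000*atz("wrist",r[0],r[1],.039,P)),"held",np.round(1000*atz("wrist",r[0],r[1],.126,P)))
hsv=cv2.cvtColor(w,cv2.COLOR_RGB2HSV); m=((hsv[...,1]<60)&(hsv[...,2]>110)).astype(np.uint8); m[200:]=0
n,l,st,c=cv2.connectedComponentsWithStats(m)
for i in range(1,n):
    if st[i,4]>300: print("dimple?",c[i].round(1),st[i,2:],np.round(1000*atz("wrist",*c[i],.018,P)))
print(manip.observe()["ee_pos"],manip.observe()["finger_gap"])
E
```

```text
time_s: 14.38
ee_pos: [0.6161, 0.1368, 0.0926]
tcp_rot: [0.0, 0.708, 0.706, -0.0]
contact_force: [0.1, -0.4, -1.4]
finger_gap: 0.0514
finger_force: 15.0
w [204.8  75.3  67.6  71.7] [532. 244.  39.] held [565. 234. 126.]
w [320.1 262.1 108.5  94.9] [616.  94.  39.] held [616. 143. 126.]
dimple? [319.2  87.9] [  38   37 1087] [616. 231.  18.]
dimple? [543.7 153.2] [ 119  112 6543] [831. 188.  18.]
dimple? [589.6 167. ] [  37   62 1220] [908. 178.  18.]
[0.61610743 0.13730021 0.09252095] 0.050933045379188156
```

```bash
python3 -m handwheel '[[1,[0,40,0],[0,0,0]],[1,[0,40,0],[0,0,0]],[1,[0,12,-10],[0,0,0]],[1,[0,0,-30],[0,0,0]],[1,[0,0,-28],[0,0,0]],[1,[0,0,-10],[0,0,0]],[1,[0,0,-5],[0,0,0]],[1,[0,0,-2],[0,0,0]],[1,[0,0,-1],[0,0,0]],[1,[0,0,0],[0,0,0]],[1,[0,0,0],[0,0,0]]]'
```

```text
time_s: 15.85
ee_pos: [0.6166, 0.2311, 0.007]
tcp_rot: [0.0, 0.707, 0.707, 0.001]
contact_force: [0.0, -0.3, -0.3]
finger_gap: 0.0512
finger_force: 15.0
```

```bash
python3 -m handwheel '[[1,[0,0,-1],[0,0,0]],[1,[0,0,0],[0,0,0]],[-0.4,[0,0,0],[0,0,0]],[-0.4,[0,0,0],[0,0,0]],[-0.4,[0,0,0],[0,0,0]],[-0.4,[0,0,15],[0,0,0]],[-0.4,[0,0,35],[0,0,0]],[-0.4,[0,0,40],[0,0,0]],[-0.6,[0,-45,0],[0,0,0]],[-0.6,[0,-55,0],[0,0,0]],[-0.6,[0,0,0],[0,0,0]],[-0.6,[0,0,0],[0,0,0]],[-0.6,[0,0,0],[0,0,0]],[-0.6,[0,0,0],[0,0,0]]]'
python3 - <<'E'
from h import *
P=camera_params("wrist"); w=save("wrist","t4"); s=save("side","s4"); c=save("scene","c4")
for t in search_frame("knob_a","wrist"):
    r=t["rect"];print("w",np.round(r,1),np.round(1000*atz("wrist",r[0],r[1],.039,P)))
cv2.imwrite("pics/f.png",np.vstack([w[0:250],np.hstack([cv2.resize(x,(320,200)) for x in(s[90:190,230:390],c[180:330,370:610])])])[:,:,::-1])
E
```

```text
time_s: 17.6
ee_pos: [0.6159, 0.1328, 0.0954]
tcp_rot: [-0.0, 0.706, 0.708, 0.0]
contact_force: [1.3, -0.3, -0.4]
finger_gap: 0.0701
finger_force: 0.0
w [206.2  71.4  67.3  68.2] [531. 243.  39.]
w [321.4  79.3  76.5  74.6] [617. 233.  39.]
```

View pics/f.png

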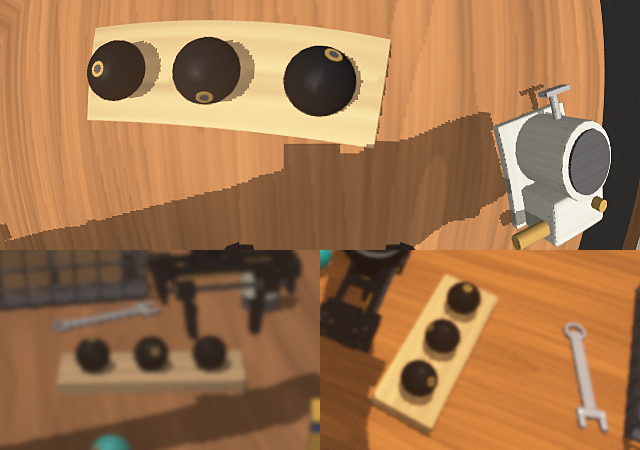

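All three knobs sit in a row in the dimples, at wrist (116,70), (206,71) and (320,80). The gripper is clear of them.

```bash
python3 -c "
from station import ticket; print(ticket.close_job())"
```

```text
the job is handed in; nothing more can be done
None
```

I set both large black knobs into the two empty dimples and handed the job in at about 18 s; the last pictures show all three seated with the gripper clear, but no verdict came back.

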